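Locate a drilled rail on the drill-press pin and hold the quill down

ROBOT

A 7-joint arm with a two-finger parallel gripper is mounted at the origin on the work surface. World frame = base frame: x ahead of the robot, y to its left, z up, the work surface at z = 0. Lengths are in mm, angles in rad, forces in N, time in s.
With the tool pointing down it reaches from about 350 to 900 mm from the base axis. Payload 8.1 kg.
Tool frame: the origin (TCP) lies at the very end of the fingers, on their centre line; the grasp point (between the pads) lies 19 mm behind it; z points along the fingers, y is the line along which they close (so a half turn about z gives the same grasp; the last joint's range is limited). The gripper opens to 85 mm and grips with 20 to 120 N. Pads are 22 mm wide; open, the fingers measure 114 mm over their backs; the gripper's body (76 mm by 85 mm) begins 54 mm behind the grasp point. The pads swing forward as they close: fully open they stand 13 mm farther back than shut.
Start: joints at [-1.21, 0.434, 0.025, 1.573, -0.012, 1.134, -0.075], TCP at [279.621, 558.975, 231.323] pointing down, gripper open.
Joint ranges: [-2.62, 2.62], [-0.44, 2.09], [-1.27, 1.32], [0.08, 2.57], [-1.32, 4.46], [0.12, 2], [-2.74, 2.74]. Speed limits (rad/s): [2.22, 2.22, 3.01, 3.01, 3.14, 3.14, 3.14].

INTERFACE

Orientations are given as a rotation vector (axis times angle).
In Python, from cell import telemetry, eyes, r gives the robot as it stands.
- The arm moves only by the tool drive_tool, never from a script. Its argument "motion" is a list of rows, each an object of numbers: "tx", "ty", "tz": the shift along the tool's x, y, z in mm; "turn": the turn about the tool's z in degrees. In form: [{"tx": .., "ty": .., "tz": .., "turn": ..}, ...]. A call has 1 to 20 rows; each row is the pose to reach, as a shift and turn from the pose commanded when the call began, along the tool's axes at that moment; what a row does not reach only later rows make up. A row lasts 1/10 s, in which the tool goes at most 50 mm and 8.59 degrees, less where a joint would pass 70% of its speed; a pose out of reach is approached as far as the arm can. A call with a gripper value outside its range is refused whole. "jaw" is the closure, from 0 (fully open) to 1 (shut), set as the call begins (left out, the last holds). The fingers move at their own pace and stop on an object; "newtons" is the grip in N (left out, the last holds). Time passes only in rows, so rows that repeat a pose let the fingers close. It gives the time, the measured TCP pose, the force, the opening and the grip force at its end, in the units of the state.
- telemetry.observe(): the state, without advancing time (a new reading comes with each control period).
- eyes.snapshot(name): name is "side" or "top" or "wrist"; returns a dict with "pixels" (384x512x3 uint8, red, green, blue), "camera_matrix" (3x3 intrinsics, pixels), "R" (3x3) and "t" (3): a world point X has camera coordinates R X + t; the wrist camera has in their place "mount" (4x4, takes a point from camera to tool coordinates, whose origin is the TCP and whose axes are the flange's). Camera axes: x right, y down, z forward; pixel columns grow to the right and rows downward; lengths in mm; the calibration is good to about 2 mm. A picture is of the moment at which its call begins: read the wrist's pose just before it. There is no depth.
- r.hand_in(): hands the job in; it is judged then, once.
The state is a dict: "t": time; "joint_pos": joint angles; "qd": joint speeds; "tau": joint torques, N m; "position": TCP position; "tcp_rot": TCP orientation; "ft_force": force on the tool from outside, world axes, zero at the start; "moment": the same for the moment, N m; "finger_gap": finger opening in mm; "finger_force": force on a finger pad.
Only numpy, scipy, OpenCV 4.12 (cv2) and the standard library are available. Lean on these libraries where they do the work, as an engineer would, in place of code of your own. Each camera call takes 0.05 s, during which the arm holds its last target. There are 200 camera calls.

TASK

Slide the drilled oak rail on the drill-press table, keeping it flat, until its hole is centred under the raised locating pin; then pull the feed lever down past its first two clicks to the third click, so that the pin drops into the hole, and stay there holding the lever against its return spring so that the rail can be clamped. The job ends with the lever still held at the third click: do not let go, do not run on past it, and do not disturb the other things lying about.

Things in the scene. Friction and masses are not known exactly. Their poses are not given: they have to be found in the camera images.
- drill_press: Small bench drill press, fixed, turned up to 0.25 rad. Origin on the bench (z = 0) straight below the pin; x points from its front to its column, y to its left, z up. The grey-green head and belt cover fill 190 to 339 mm above the bench, from 72 mm in front of the pin backwards, 48 mm to each side; the steel column (36 mm thick) stands 127 mm behind the pin.
- work_table (a point): Centre of the press's plywood work table, on its upper face, 30 mm above the bench and 25 mm in front of the pin; same axes as the drill press. The table is 480 mm wide (left-right) and 250 mm deep.
- pin_tip (a point): Point of the locating pin, a plain steel pin held in the chuck: 10 mm diameter with a conical nose 10 mm long that ends 3 mm wide. With the quill up the point is 67 mm above the bench, 12 mm above the rail's top. It goes straight down 20 mm per radian of the feed joint.
- feed_axis (a point): Point on the level axis of the feed hub, on the machine's right: 115 mm right of the pin, 235 mm above the bench. The knob moves round this point on a circle of 130 mm radius in an upright plane. The hub's axis is this point's y axis; its x axis points to the column.
- knob (a point): Centre of the black ball knob (35 mm diameter) at the end of the feed lever, a 10 mm rod. It lies in front of the hub (machine's -x side); at rest the lever points forward and 0.8 rad above level, knob 328 mm above the bench. 50 mm is free to its left and right. Open air above it: it can be pushed down from on top.
- feed (a joint): Turn of the feed hub in rad: 0 = lever up at rest, growing as it is pulled down; the lever stands 0.8 minus this above level. Clicks at 0.4, 0.8 and 1.2; at the third, 1.2, it points 0.4 rad below level (knob 184 mm above the bench). It can turn on to 1.6. A spring returns it to 0 from anywhere: pushing the knob down takes 4 to 12 N (up to 20 N at first), less dropping into a notch, more leaving it.
- lever: The feed lever with its knob and hub, one solid that turns with the feed joint. Its origin is on the hub axis, 69 mm to the left of the plane in which the knob moves.
- rail: The oak rail, loose, flat on the drill-press table: 50 mm wide (its x), 240 mm long (its y), 25 mm thick (its z), 0.2 kg. Origin at the centre of its underside. One through hole, towards its -y end. It lies roughly left-right across the table with the hole end towards the pin.
- rail_mid (a point): Centre of the rail, half-way up (12.5 mm above the table); same axes as the rail. It can be gripped across its 50 mm width anywhere along its length.
- hole (a point): Centre of the mouth of the rail's hole, at the rail's upper face: 14 mm diameter, through, 80 mm from the rail's centre towards -y, 40 mm from that end.
- chuck_key: Bystander: T-shaped steel chuck key, 75 by 64 mm, lying on the right part of the drill-press table. Origin at the nose end.
- pencil: Bystander: flat carpenter's pencil, 150 mm long, lying along the front edge of the drill-press table. Origin at the centre of its underside.
- square: Bystander: combination square, 300 mm steel blade with a dark head, on the bench far left.
- f_clamp: Bystander: F-clamp, 320 mm long, lying on the bench to the right.
- offcut: Bystander: short oak offcut, 50 by 110 by 25 mm, no hole, on the bench to the right of the press.
- glue: Bystander: glue bottle, 64 mm diameter, 200 mm tall, standing on the bench far left.
- brush: Bystander: bench brush, 260 mm long, on the bench to the left.

How it is judged (in metres and radians):
On the way, in this order (a step that is already met when the one before it is completed fails the run):
1. the rail lies flat on the table with its hole under the raised pin, within 5 mm (horizontal distance between hole and pin_tip below 0.005 m and value of joint feed below 0.2 rad and angle between rail's own z axis and vertical below 0.04 rad and z of hole in the frame of drill_press below 0.058 m and linear speed of rail below 0.01 m/s), for 0.2 s.
2. the lever is down at the third click with the pin in the hole (value of joint feed between 1.08 and 1.32 rad and z of pin_tip in the frame of hole below -0.008 m and horizontal distance between hole and pin_tip below 0.004 m), for 0.2 s.
At the end, for the whole second after the job is handed in: The robot is still holding the lever (at least 2 N on it) at the third click, feed joint 1.2 within 0.12 rad, with the locating pin at least 8 mm down in the rail's hole (centres within 4 mm) and the rail flat on the drill-press table (all of step 2 and angle between rail's own z axis and vertical below 0.04 rad and z of hole in the frame of drill_press below 0.058 m and contact force between any of the fingers, the arm and lever above 2 N); the arm keeps its last pose, push and grip.
It fails at once if the lever was run well past the third click (value of joint feed above 1.45 rad).
It fails at once if the rail was lifted off the table (z of rail_mid in the frame of drill_press above 0.058 m).
It fails at once if a bystander was disturbed (moved more than 30 mm) (distance of any of chuck_key, pencil, square, f_clamp, offcut, glue, brush from where it was at the start of the episode above 0.03 m).
It also fails if it takes over 51 s, if anything falls off the work surface, if the arm or the gripper's body presses on something with over 40 N, if the wrist force passes 120 N, or if a joint passes its speed limit or range.

## Working session

There is one attempt and no reset: what is moved stays moved. The work goes in short steps, Python scripts to look and compute and a tool call to move; the robot and the scene stay as the last step left them, time stands still between calls to the robot, and variables do not carry over. Pictures are saved under pics/ and viewed, at most 10 in all, crops included, and the job is handed in when it is done.

Besides the shell and the picture viewer there is one more tool, called after ">>>" as name(argument=value, ...) on one line, values as JSON. drive_tool: Moves the arm, as the interface text tells. Its arguments: {"type":"object","properties":{"motion":{"type":"array"},"jaw":{"type":"number"},"newtons":{"type":"number"}},"required":["motion"]}

```bash
ls; mkdir -p pics
cat > h.py <<'E'
import numpy as np, cv2, pickle
from scipy.spatial.transform import Rotation as Ro
from cell import telemetry, eyes, r
def snap(n,f):
    s=telemetry.observe(); d=eyes.snapshot(n)
    if 'mount' in d:
        T=np.eye(4); T[:3,:3]=Ro.from_rotvec(s['tcp_rot']).as_matrix(); T[:3,3]=s['position']
        C=np.linalg.inv(T@np.array(d['mount'])); d['R']=C[:3,:3]; d['t']=C[:3,3]
    pickle.dump({k:np.array(v) for k,v in d.items()},open(f'pics/{f}.pkl','wb'))
    cv2.imwrite(f'pics/{f}.png',d['pixels'][:,:,::-1]); return d
def load(f): return pickle.load(open(f'pics/{f}.pkl','rb'))
def ray(d,u,v):
    R=np.array(d['R']);c=-R.T@np.array(d['t']); w=R.T@np.linalg.inv(d['camera_matrix'])@[u,v,1.]
    return c,w/np.linalg.norm(w)
def plane(d,u,v,z):
    c,w=ray(d,u,v); return c+w*(z-c[2])/w[2]
def tri(obs):
    A=0;b=0
    for d,u,v in obs:
        c,w=ray(d,u,v); P=np.eye(3)-np.outer(w,w); A=A+P; b=b+P@c
    X=np.linalg.solve(A,b); return X,[proj(d,X)-[u,v] for d,u,v in obs]
def proj(d,X):
    p=np.array(d['camera_matrix'])@(np.array(d['R'])@X+np.array(d['t'])); return p[:2]/p[2]
E
python3 - <<'E'
from h import *
for n in ['side','top','wrist']:
    d=snap(n,n+'0'); print(n,-np.array(d['R']).T@d['t'],np.array(d['camera_matrix'])[0,0])
print(telemetry.observe())
a=[cv2.imread(f'pics/{n}0.png') for n in ['side','top','wrist']]
E
```

```text
pics
side [  49.97393151 -575.01534782 1094.979917  ] 358.75403441460946
top [ 313.15725032   34.19119957 1474.54714251] 360.099260513165
wrist [208.78491346 595.10246001 372.01921901] 264.50870708944086
{'t': 0.15, 'joint_pos': array([-1.20963921,  0.43512892,  0.02500294,  1.5738603 , -0.01161433,
        1.13401768, -0.07512644]), 'qd': array([-0.001733  , -0.0028236 ,  0.000445  , -0.00371602, -0.00051039,
        0.00026516,  0.00177623]), 'tau': array([ 2.27237608e-03, -6.70882416e+01,  1.02626245e+00, -3.16453278e+01,
        1.56530330e-02,  8.94584984e-03,  1.17268115e-05]), 'position': array([279.45228712, 558.62117568, 230.67633785]), 'tcp_rot': array([-7.22110704e-01, -3.05729308e+00,  1.97348989e-03]), 'ft_force': array([ 0.86732012, -0.62575148,  0.55376268]), 'moment': array([-0.00040152, -0.01756808,  0.03534595]), 'finger_force': 0.0, 'finger_gap': 85.75668757406416}
```

View pics/side0.png

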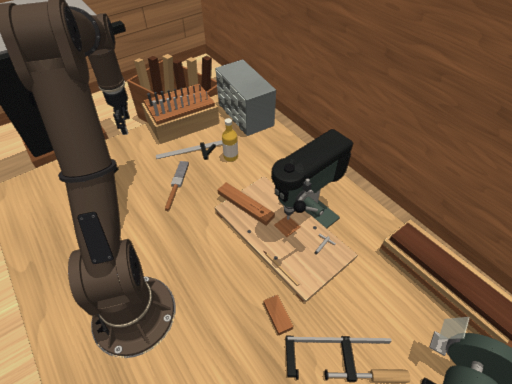

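View pics/top0.png

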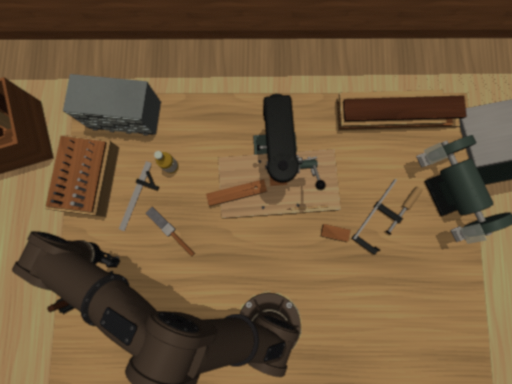

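The side view shows the press head at about (310,170), the rail at (245,203) and the table spanning (215..355, 180..297). In the top view the knob is at about (320,185), the rail at (235,193), and the press head covers the pin. I'll zoom in on both.

Run:
```python
from h import *
s=cv2.imread('pics/side0.png')[125:305,205:365]; t=cv2.imread('pics/top0.png')[85:225,200:350]
s=cv2.resize(s,None,fx=3.3,fy=3.3,interpolation=cv2.INTER_CUBIC)[:594,:]
cv2.imwrite('pics/s0c.png',s)
cv2.imwrite('pics/t0c.png',cv2.resize(t,None,fx=4,fy=4,interpolation=cv2.INTER_CUBIC))
```

```text
(no output)
```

View pics/s0c.png

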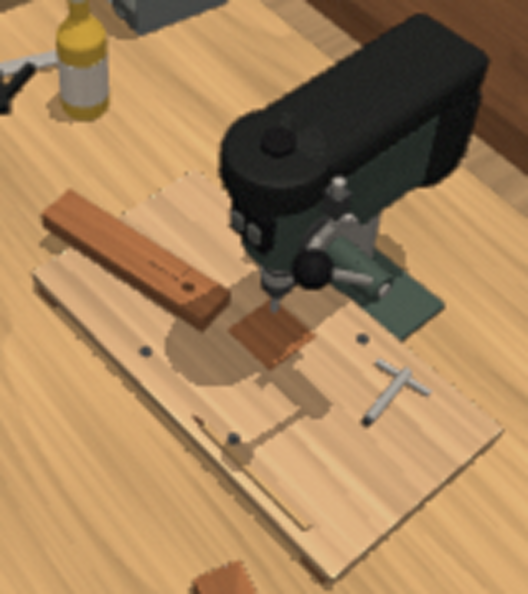

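View pics/t0c.png

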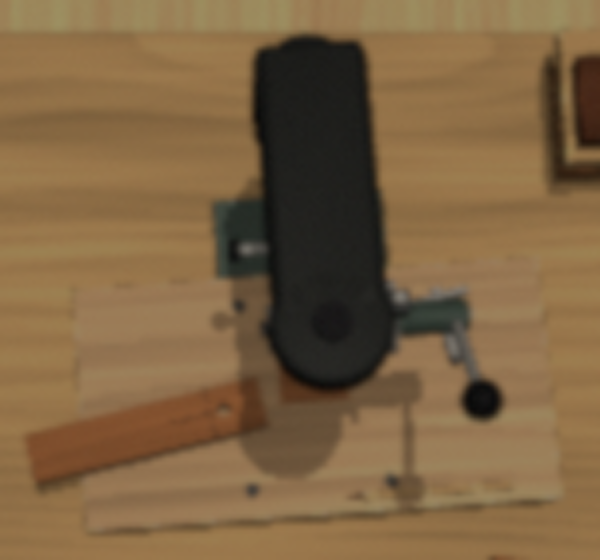

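```bash
cat > m.py <<'E'
from h import *
S=load('side0');T=load('top0')
sc=lambda x,y:((x+.5)/3.3-.5+205,(y+.5)/3.3-.5+125)
tc=lambda x,y:((x+.5)/4-.5+200,(y+.5)/4-.5+85)
# knob by dark blob centroid
def blob(d,u,v,thr,w):
    g=d['pixels'].max(2).astype(int); u0,v0=int(u-w),int(v-w); c=(g[v0:v0+2*w+1,u0:u0+2*w+1]<thr).astype('uint8')
    n,l,st,ce=cv2.connectedComponentsWithStats(c); i=l[w,w]
    return (ce[i]+[u0,v0]),st[i]
kS,a=blob(S,300,206,45,9);kT,b=blob(T,320,185,45,9);print(kS,a,kT,b)
k,e=tri([(S,*kS),(T,*kT)]);print('knob',k,e)
h,e=tri([(S,*sc(188,287)),(T,*tc(222,410))]);print('hole',h,e)
print('hole pl',plane(S,*sc(188,287),55),plane(T,*tc(222,410),55))
print('pin',plane(S,*sc(275,313),67))
for n,c in dict(FL=(88,518),FR=(560,490),BR=(542,258),BL=(72,287)).items(): print(n,plane(T,*tc(*c),30))
for n,c in dict(L=(34,276),F=(330,581),R=(502,432)).items(): print('s',n,plane(S,*sc(*c),30))
for n,c in dict(LB=(24,437),LF=(40,487),RB=(258,378),RF=(268,428)).items(): print('rail',n,plane(T,*tc(*c),55))
w=load('wrist0');print('wrist cam fwd',w['R'][2],w['R'][0]);print(w['mount'].round(3))
E
python3 m.py
```

```text
[298.29166667 205.26388889] [  0   0  15  15 144] [319.9137931  184.44827586] [ 5  4  9  9 58]
knob [ 499.69023141 -156.78487321  333.53855808] [array([ 0.43644368, -0.09267701]), array([-0.19283216,  0.32186807])]
hole [535.55875192  53.52766308  53.90514745] [array([-0.18962549,  0.03699654]), array([ 0.08204114, -0.1558341 ])]
hole pl [535.70702697  52.59706532  55.        ] [534.75674157  53.83649955  55.        ]
pin [584.47777841 -37.23229777  67.        ]
FL [428.28757658 188.2318046   30.        ]
FR [ 458.74510332 -285.2889382    30.        ]
BR [ 698.06905771 -273.9108973    30.        ]
BL [666.32781798 209.47986149  30.        ]
s L [414.80840093 183.36690646  30.        ]
s F [ 448.32217217 -287.36577673   30.        ]
s R [ 695.72845033 -269.84115002   30.        ]
rail LB [506.7668558  251.06940275  55.        ]
rail LF [456.80884117 233.83852338  55.        ]
rail RB [567.29839643  18.00277299  55.        ]
rail RF [516.80124247   7.95098386  55.        ]
wrist cam fwd [ 0.27663973 -0.13873936 -0.9509058 ] [ 4.48139240e-01  8.93963768e-01 -5.76746958e-05]
[[-1.00000e-03 -9.51000e-01 -3.09000e-01  7.95250e+01]
 [ 1.00000e+00 -1.00000e-03  1.00000e-03  8.71000e-01]
 [-1.00000e-03 -3.09000e-01  9.51000e-01 -1.41412e+02]
 [ 0.00000e+00  0.00000e+00  0.00000e+00  1.00000e+00]]
```

View pics/wrist0.png

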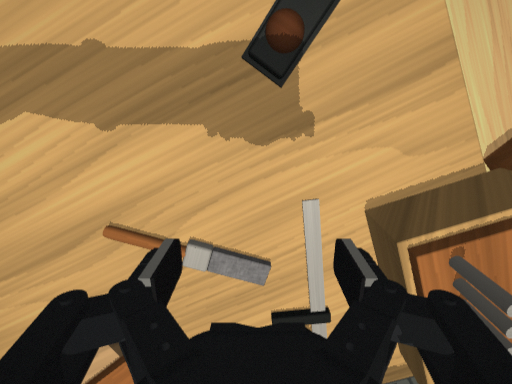

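Wrist view: the brush and square lie below the gripper, and the press is not in frame. From the other two views the knob is near (500,-157,330), the hole near (535,53,54) and the pin near (584,-37). Next I'll move the wrist camera in front of the press to measure the pin and hole more finely. The turn in that move also sets up the rail grasp.

>>> drive_tool(motion=[{"tx": -12, "ty": -15, "tz": 0, "turn": 2}, {"tx": -34, "ty": -45, "tz": 0, "turn": 5}, {"tx": -57, "ty": -75, "tz": 0, "turn": 8}, {"tx": -80, "ty": -105, "tz": 0, "turn": 11}, {"tx": -103, "ty": -136, "tz": 0, "turn": 14}, {"tx": -126, "ty": -166, "tz": 0, "turn": 17}, {"tx": -149, "ty": -197, "tz": 0, "turn": 20}, {"tx": -172, "ty": -227, "tz": 0, "turn": 23}, {"tx": -195, "ty": -258, "tz": 0, "turn": 26}, {"tx": -219, "ty": -288, "tz": 5, "turn": 29}, {"tx": -242, "ty": -319, "tz": 10, "turn": 32}, {"tx": -265, "ty": -350, "tz": 15, "turn": 35}, {"tx": -288, "ty": -380, "tz": 20, "turn": 38}, {"tx": -311, "ty": -411, "tz": 25, "turn": 41}, {"tx": -334, "ty": -441, "tz": 35, "turn": 44}, {"tx": -357, "ty": -472, "tz": 45, "turn": 47}, {"tx": -378, "ty": -500, "tz": 55, "turn": 49}, {"tx": -395, "ty": -521, "tz": 55, "turn": 49}, {"tx": -395, "ty": -521, "tz": 55, "turn": 49}, {"tx": -395, "ty": -521, "tz": 55, "turn": 49}])

```text
t: 2.15
position: [399.6, -83.9, 176.2]
tcp_rot: [-1.927, -2.481, 0.0]
ft_force: [0.1, 0.1, -0.3]
finger_gap: 85.4
finger_force: 0.0
```

Run:
```python
from h import *
w=snap('wrist','w1'); print(proj(w,np.array([584,-37,67])),proj(w,np.array([535.3,53.3,55])),telemetry.observe()['t'])
c=w['pixels'][40:300,250:512,::-1]
cv2.imwrite('pics/w1c.png',cv2.resize(c,None,fx=2.25,fy=2.25,interpolation=cv2.INTER_CUBIC))
```

```text
[448.12631862 187.79012351] [436.1801653   81.01350402] 2.2
```

View pics/w1c.png

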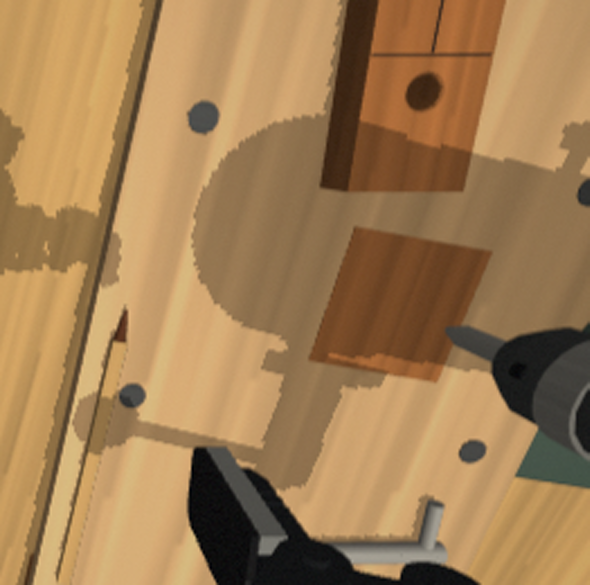

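The wrist view shows the pin tip at crop (449,334) and the hole at crop (424,91), both within 2 px of what I predicted. I'll refine them across the views.

```bash
cat >> m.py <<'E'
print('----')
W=load('w1'); wc=lambda x,y:((x+.5)/2.25-.5+250,(y+.5)/2.25-.5+40)
print('pin tri',tri([(S,*sc(275,312)),(W,*wc(449,334))])); print('pin W',plane(W,*wc(449,334),67))
print('hole tri',tri([(S,*sc(188,287)),(T,*tc(222,410)),(W,*wc(424,91))])); hW=plane(W,*wc(424,91),55);print(hW)
print('delta W',plane(W,*wc(449,334),67)-hW)
for c in [(321,187),(349,190)]: print('corner front',plane(W,*wc(*c),30),plane(W,*wc(*c),55))
e=[plane(W,*wc(*c),55) for c in [(349,190),(376,0),(464,191),(505,0)]]; print(np.array(e).round(1))
for i,j in((0,1),(2,3)):
    v=e[j]-e[i];print('yaw',np.arctan2(-v[0],v[1]))
s=telemetry.observe();print(Ro.from_rotvec(s['tcp_rot']).as_matrix().round(4),s['position'])
E
python3 m.py|sed -n '/----/,$p'
```

```text
----
pin tri (array([584.57342034, -36.89662743,  68.11329871]), [array([-0.01786775,  0.0410308 ]), array([0.19650995, 0.00525316])])
pin W [585.29283729 -37.07701894  67.        ]
hole tri (array([535.64285336,  53.61991902,  55.13934216]), [array([-0.18177736, -0.19623496]), array([ 0.0551151 , -0.22459918]), array([-1.39194599,  0.57126742])])
[536.74857615  54.41621159  55.        ]
delta W [ 48.54426114 -91.49323053  12.        ]
corner front [523.59575724   9.84529925  30.        ] [511.13868962   8.45435871  55.        ]
corner front [536.92005437  11.81976389  30.        ] [523.30483237  10.25720191  55.        ]
[[523.3  10.3  55. ]
 [503.6  80.1  55. ]
 [571.4  22.1  55. ]
 [552.6  92.6  55. ]]
yaw 0.27528084345349213
yaw 0.26050053086218306
[[-2.491e-01  9.685e-01 -4.000e-04]
 [ 9.685e-01  2.491e-01  3.000e-04]
 [ 4.000e-04 -3.000e-04 -1.000e+00]] [399.55621887 -83.15891538 176.20015751]
```

>>> drive_tool(motion=[{"tx": 20, "ty": 8, "tz": 0, "turn": 0.5}, {"tx": 55, "ty": 24, "tz": 0, "turn": 0.5}, {"tx": 90, "ty": 45, "tz": 0, "turn": 0.5}, {"tx": 125, "ty": 68, "tz": 0, "turn": 0.5}, {"tx": 160, "ty": 92, "tz": 0, "turn": 0.5}, {"tx": 195, "ty": 118, "tz": 10, "turn": 0.5}, {"tx": 230, "ty": 142, "tz": 30, "turn": 0.5}, {"tx": 255, "ty": 160, "tz": 50, "turn": 0.5}, {"tx": 264, "ty": 165, "tz": 70, "turn": 0.5}, {"tx": 264, "ty": 165, "tz": 80, "turn": 0.5}, {"tx": 264, "ty": 165, "tz": 80, "turn": 0.5}, {"tx": 264, "ty": 165, "tz": 80, "turn": 0.5}])

```text
t: 3.4
position: [493.5, 212.2, 96.9]
tcp_rot: [1.937, 2.473, -0.0]
ft_force: [0.8, 0.0, -0.0]
finger_gap: 85.2
finger_force: 0.0
```

>>> drive_tool(motion=[{"tx": 0, "ty": 0, "tz": 20, "turn": -1}, {"tx": 0, "ty": 0, "tz": 40, "turn": -1}, {"tx": 0, "ty": 0, "tz": 55, "turn": -1}, {"tx": 0, "ty": 0, "tz": 62, "turn": -1}, {"tx": 0, "ty": 0, "tz": 62, "turn": -1}, {"tx": 0, "ty": 0, "tz": 62, "turn": -1}], jaw=0)

```text
t: 4.0
position: [494.4, 213.0, 35.3]
tcp_rot: [1.915, 2.49, 0.002]
ft_force: [-0.3, 0.3, -0.1]
finger_gap: 85.5
finger_force: 0.0
```

>>> drive_tool(motion=[{"tx": 0, "ty": 0, "tz": 0, "turn": 0}, {"tx": 0, "ty": 0, "tz": 0, "turn": 0}, {"tx": 0, "ty": 0, "tz": 0, "turn": 0}, {"tx": 0, "ty": 0, "tz": 0, "turn": 0}, {"tx": 0, "ty": 0, "tz": 0, "turn": 0}, {"tx": 0, "ty": 0, "tz": 0, "turn": 0}, {"tx": 0, "ty": 0, "tz": 0, "turn": 0}, {"tx": 0, "ty": 0, "tz": 0, "turn": 0}], jaw=0.55, newtons=30)

```text
t: 4.8
position: [494.3, 213.3, 35.1]
tcp_rot: [1.914, 2.491, 0.002]
ft_force: [-0.8, 1.2, 5.5]
finger_gap: 49.7
finger_force: 31.2
```

>>> drive_tool(motion=[{"tx": -5, "ty": 1}, {"tx": -12, "ty": 3}, {"tx": -19, "ty": 4.5}, {"tx": -26, "ty": 6}, {"tx": -33, "ty": 8}, {"tx": -40, "ty": 9.5}, {"tx": -47, "ty": 11}, {"tx": -54, "ty": 12.5}, {"tx": -61, "ty": 14}, {"tx": -68, "ty": 16}, {"tx": -75, "ty": 17.5}, {"tx": -82, "ty": 19}, {"tx": -88, "ty": 20.5}, {"tx": -94, "ty": 22}, {"tx": -98, "ty": 23}, {"tx": -100.5, "ty": 23.5}, {"tx": -100.5, "ty": 23.5}, {"tx": -100.5, "ty": 23.5}, {"tx": -100.5, "ty": 23.5}, {"tx": -100.5, "ty": 23.5}])

```text
invalid input
```

Run:
```python
from h import *
d=snap('side','s2'); t=snap('top','t2'); print(telemetry.observe()['position'],telemetry.observe()['ft_force'])
print(proj(d,np.array([585,-37,55])))
c=d['pixels'][165:255,240:345,::-1]
cv2.imwrite('pics/s2c.png',cv2.resize(c,None,fx=6,fy=6,interpolation=cv2.INTER_CUBIC))
```

```text
[494.34518823 213.33147065  35.093349  ] [-1.38349561 -0.43383312  7.43271691]
[287.82352954 221.38256457]
```

View pics/s2c.png

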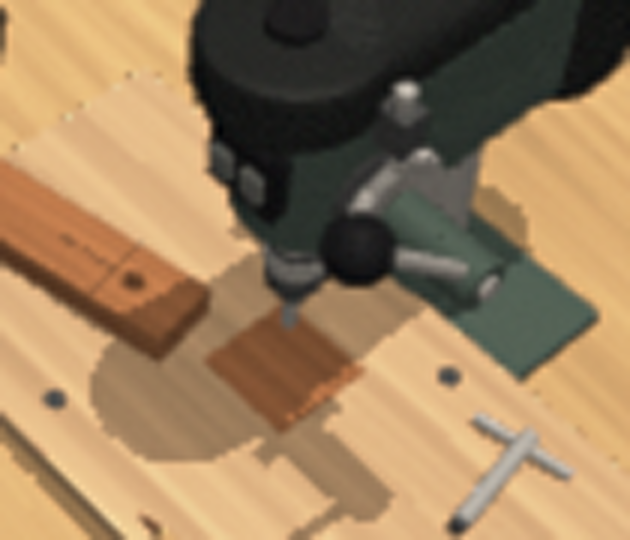

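The move was refused because every key is required. This picture therefore shows the rail still at its start, with the hole at about (261.7,211.4) px. Resending with all keys.

>>> drive_tool(motion=[{"tx": -5, "ty": 1, "tz": 0, "turn": 0}, {"tx": -12, "ty": 3, "tz": 0, "turn": 0}, {"tx": -19, "ty": 4.5, "tz": 0, "turn": 0}, {"tx": -26, "ty": 6, "tz": 0, "turn": 0}, {"tx": -33, "ty": 8, "tz": 0, "turn": 0}, {"tx": -40, "ty": 9.5, "tz": 0, "turn": 0}, {"tx": -47, "ty": 11, "tz": 0, "turn": 0}, {"tx": -54, "ty": 12.5, "tz": 0, "turn": 0}, {"tx": -61, "ty": 14, "tz": 0, "turn": 0}, {"tx": -68, "ty": 16, "tz": 0, "turn": 0}, {"tx": -75, "ty": 17.5, "tz": 0, "turn": 0}, {"tx": -82, "ty": 19, "tz": 0, "turn": 0}, {"tx": -88, "ty": 20.5, "tz": 0, "turn": 0}, {"tx": -94, "ty": 22, "tz": 0, "turn": 0}, {"tx": -98, "ty": 23, "tz": 0, "turn": 0}, {"tx": -100.5, "ty": 23.5, "tz": 0, "turn": 0}, {"tx": -100.5, "ty": 23.5, "tz": 0, "turn": 0}, {"tx": -100.5, "ty": 23.5, "tz": 0, "turn": 0}])

```text
t: 6.7
position: [543.0, 123.3, 35.1]
tcp_rot: [1.913, 2.492, 0.003]
ft_force: [-1.2, 2.5, 5.8]
finger_gap: 49.0
finger_force: 31.2
```

Run:
```python
from h import *
d=snap('side','s3'); s=telemetry.observe();print(s['position'],s['ft_force'],s['tcp_rot'],s['t'])
c=d['pixels'][195:245,250:320,::-1]
cv2.imwrite('pics/s3c.png',cv2.resize(c,None,fx=10,fy=10,interpolation=cv2.INTER_CUBIC))
```

```text
[542.94832274 123.23155524  35.10646695] [-1.81111526  2.84140966  4.89583372] [1.91298688 2.49193936 0.00315167] 6.75
```

View pics/s3c.png

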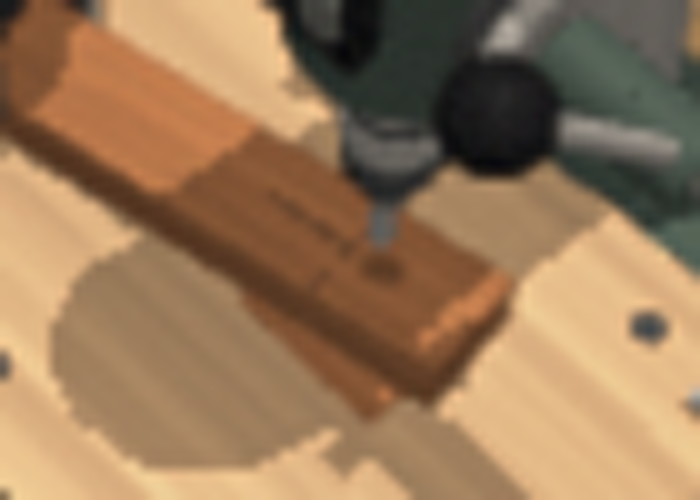

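The pin tip (287.6,219.4 px) stands directly over the hole (287.8,221.4 px), where (585,-37,55) should project. I'll trim 1 mm, release, and recheck with the wrist camera.

>>> drive_tool(motion=[{"tx": -0.5, "ty": 0, "tz": 0, "turn": 0}, {"tx": -1, "ty": -0.3, "tz": 0, "turn": 0}, {"tx": -1, "ty": -0.3, "tz": 0, "turn": 0}, {"tx": -1, "ty": -0.3, "tz": 0, "turn": 0}])

```text
t: 7.15
position: [543.0, 122.7, 35.1]
tcp_rot: [-1.912, -2.492, -0.004]
ft_force: [-0.8, 5.3, 6.6]
finger_gap: 49.3
finger_force: 31.2
```

>>> drive_tool(motion=[{"tx": 0, "ty": 0, "tz": 0, "turn": 0}, {"tx": 0, "ty": 0, "tz": 0, "turn": 0}, {"tx": 0, "ty": 0, "tz": 0, "turn": 0}, {"tx": 0, "ty": 0, "tz": 0, "turn": 0}, {"tx": 0, "ty": 0, "tz": 0, "turn": 0}, {"tx": 0, "ty": 0, "tz": 0, "turn": 0}, {"tx": 0, "ty": 0, "tz": -10, "turn": 0}, {"tx": 0, "ty": 0, "tz": -30, "turn": 0}, {"tx": 0, "ty": 0, "tz": -60, "turn": 0}, {"tx": 0, "ty": -20, "tz": -95, "turn": 0}, {"tx": 0, "ty": -45, "tz": -125, "turn": 0}, {"tx": 0, "ty": -75, "tz": -141, "turn": 0}, {"tx": -10, "ty": -105, "tz": -141, "turn": 0}, {"tx": -30, "ty": -135, "tz": -141, "turn": 0}, {"tx": -60, "ty": -165, "tz": -141, "turn": 0}, {"tx": -95, "ty": -185, "tz": -141, "turn": 0}, {"tx": -130, "ty": -191, "tz": -141, "turn": 0}, {"tx": -155, "ty": -191, "tz": -141, "turn": 0}, {"tx": -163, "ty": -191, "tz": -141, "turn": 0}, {"tx": -163, "ty": -191, "tz": -141, "turn": 0}], jaw=0)

```text
t: 9.15
position: [400.0, -86.4, 175.7]
tcp_rot: [1.917, 2.488, 0.001]
ft_force: [0.5, 0.3, -0.6]
finger_gap: 85.6
finger_force: 0.0
```

Run:
```python
from h import *
import time
d=snap('wrist','w4'); s=telemetry.observe();print(s['position'],s['tcp_rot'],s['t'])
print(proj(d,np.array([585.2,-37.1,55])),proj(d,np.array([585.2,-37.1,67])))
c=d['pixels'][150:220,400:500,::-1]
cv2.imwrite('pics/w4c.png',cv2.resize(c,None,fx=8,fy=8,interpolation=cv2.INTER_CUBIC))
```

```text
[399.74595873 -85.38018205 175.47777262] [-1.91512241e+00 -2.49011207e+00 -3.20105412e-04] 9.2
[441.71997221 183.76800917] [449.74351139 187.27619782]
```

View pics/w4c.png

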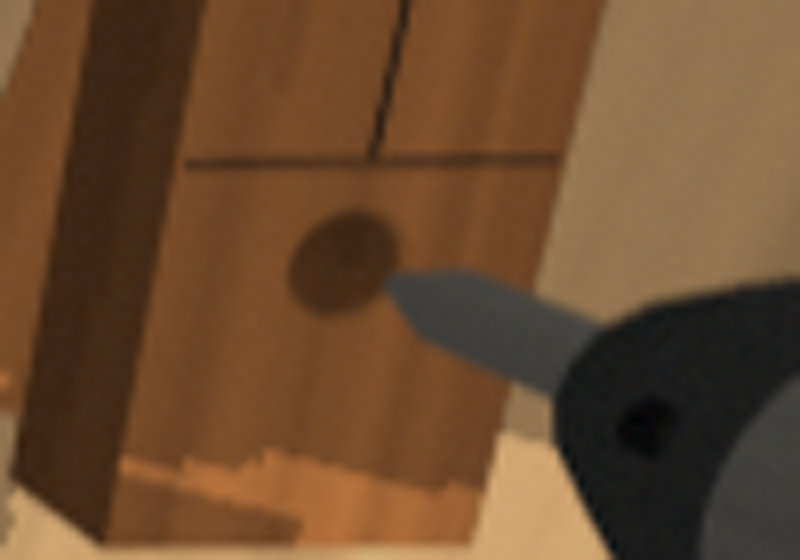

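Hole ellipse centre is at crop (345,262) and the pin tip at (392,287). Computing the offset.

Run:
```python
from h import *
d=load('w4'); wc=lambda x,y:((x+.5)/8-.5+400,(y+.5)/8-.5+150)
h=plane(d,*wc(345,262),55)
for t in [(390,286),(393,288)]:
  p=plane(d,*wc(*t),67); print(p,h,h-p)
# hole centroid by darkness
S=load('s3'); sc=lambda x,y:((x+.5)/10-.5+250,(y+.5)/10-.5+195)
print(plane(S,*sc(382,268),55),plane(S,*sc(380,247),67))
# knob with round blob
for n,u,v in (('s3',299.5,206.5),('top0',320,184.5)):
  D=load(n); g=cv2.GaussianBlur(D['pixels'][:,:,::-1].max(2),(3,3),0)
  m=(g<50).astype('uint8'); print(n); u0,v0=int(u)-12,int(v)-12
  for row in m[v0:v0+24,u0:u0+24]: print(''.join('.#'[i] for i in row))
  print(u0,v0)
```

```text
[582.86451673 -35.60273821  67.        ] [585.44114977 -35.41018798  55.        ] [  2.57663305   0.19255023 -12.        ]
[583.34621979 -35.74436655  67.        ] [585.44114977 -35.41018798  55.        ] [  2.09492999   0.33417858 -12.        ]
[584.87920179 -36.73685048  55.        ] [583.92998558 -35.49073751  67.        ]
s3
###.....................
###.....................
###.....................
###.....................
###.....##..............
##.....###..............
##.....####.............
##....##########........
#.....###########.......
.....#############......
.....##############.....
.....##############.....
.....##############.....
......############......
.......###########......
.......###########......
........#########.......
..........#####.........
........................
###.....................
........................
........................
........................
........................
287 194
top0
........................
........................
........................
........................
........................
........................
........................
........................
........................
..........#####.........
.........#######........
.........#######........
........#########.......
........#########.......
.........#######........
.........#######........
..........#####.........
........................
........................
........................
........................
........................
........................
........................
308 172
```

Run:
```python
from h import *
S=load('side0');T=load('top0')
for u in (298.9,299.4): print(tri([(S,u,206.1),(T,320,184.5)]))
print(plane(T,320,184.5,328), plane(S,299.3,206.1,328))
yaw=.066; x=np.array([np.cos(yaw),np.sin(yaw)]); y=np.array([-x[1],x[0]])
p=np.array([584.3,-36.8]); k=plane(T,320,184.5,328)[:2]
print('knob in machine',(k-p)@x,(k-p)@y); hub=k+90.57*x
for f in np.arange(0,1.25,.1):
  a=.8-f; print(round(f,1),(hub-130*np.cos(a)*x).round(1),round(235+130*np.sin(a),1))
```

```text
(array([ 500.5576783 , -157.91176706,  330.21526984]), [array([ 0.23257585, -0.04898444]), array([-0.10294984,  0.17114319])])
(array([ 501.17596417, -158.30868174,  329.94183263]), [array([-0.00639816,  0.00133684]), array([ 0.00284033, -0.00469958])])
[ 501.47958475 -158.62582008  328.        ] [ 502.11921787 -157.09857238  328.        ]
knob in machine -90.67476584755262 -116.0983999037698
0.0 [ 501.5 -158.6] 328.3
0.1 [ 492.6 -159.2] 318.7
0.2 [ 484.8 -159.7] 308.4
0.3 [ 478.  -160.2] 297.3
0.4 [ 472.4 -160.5] 285.6
0.5 [ 467.9 -160.8] 273.4
0.6 [ 464.7 -161.1] 260.8
0.7 [ 462.8 -161.2] 248.0
0.8 [ 462.1 -161.2] 235.0
0.9 [ 462.8 -161.2] 222.0
1.0 [ 464.7 -161.1] 209.2
1.1 [ 467.9 -160.8] 196.6
1.2 [ 472.4 -160.5] 184.4
```

The machine geometry agrees with the text: the knob is 90.7 mm in front of the pin and 116 mm to its right. The hole offset is about 2 mm or less, which the cone can take up. Now going above the knob.

>>> drive_tool(motion=[{"tx": 0, "ty": 0, "tz": -15, "turn": -6}, {"tx": 0, "ty": 0, "tz": -40, "turn": -14}, {"tx": 0, "ty": 0, "tz": -70, "turn": -22}, {"tx": 0, "ty": 0, "tz": -100, "turn": -30}, {"tx": 0, "ty": 0, "tz": -130, "turn": -38}, {"tx": 0, "ty": 0, "tz": -160, "turn": -46}, {"tx": 0, "ty": 0, "tz": -185, "turn": -54}, {"tx": 0, "ty": 0, "tz": -200, "turn": -62}, {"tx": -10, "ty": 8, "tz": -205, "turn": -70}, {"tx": -25, "ty": 21, "tz": -205, "turn": -77}, {"tx": -45, "ty": 37, "tz": -205, "turn": -79}, {"tx": -65, "ty": 54, "tz": -205, "turn": -79}, {"tx": -83, "ty": 69, "tz": -205, "turn": -79}, {"tx": -93, "ty": 77, "tz": -205, "turn": -79}, {"tx": -96.5, "ty": 79.5, "tz": -205, "turn": -79}, {"tx": -96.5, "ty": 79.5, "tz": -205, "turn": -79}, {"tx": -96.5, "ty": 79.5, "tz": -205, "turn": -79}, {"tx": -96.5, "ty": 79.5, "tz": -205, "turn": -79}], jaw=0.25)

```text
t: 11.0
position: [500.9, -157.9, 380.6]
tcp_rot: [-0.108, 3.139, 0.001]
ft_force: [0.1, -0.1, 0.4]
finger_gap: 63.8
finger_force: 0.0
```

Run:
```python
from h import *
s=telemetry.observe();print(s['position'],s['tcp_rot'],s['t'],s['finger_gap'])
R=Ro.from_rotvec(s['tcp_rot']).as_matrix();print(R.round(4));print('to go (tool)',R.T@(np.array([501.5,-158.5,307])-s['position']))
```

```text
[ 500.92847972 -157.86179794  380.56288216] [-1.08458234e-01  3.13929371e+00  1.23542141e-03] 11.0 63.83658402272511
[[-9.976e-01 -6.900e-02  4.000e-04]
 [-6.900e-02  9.976e-01  8.000e-04]
 [-5.000e-04  8.000e-04 -1.000e+00]]
to go (tool) [-0.49281583 -0.73287238 73.56256928]
```

Descend over the knob, then grip it.

>>> drive_tool(motion=[{"tx": -0.5, "ty": -0.5, "tz": 15, "turn": 0}, {"tx": -0.5, "ty": -0.5, "tz": 30, "turn": 0}, {"tx": -0.5, "ty": -0.5, "tz": 45, "turn": 0}, {"tx": -0.5, "ty": -0.5, "tz": 58, "turn": 0}, {"tx": -0.5, "ty": -0.5, "tz": 68, "turn": 0}, {"tx": -0.5, "ty": -0.5, "tz": 74, "turn": 0}, {"tx": -0.5, "ty": -0.5, "tz": 74, "turn": 0}, {"tx": -0.5, "ty": -0.5, "tz": 74, "turn": 0}])

```text
t: 11.8
position: [502.2, -159.1, 306.7]
tcp_rot: [-0.107, 3.139, -0.0]
ft_force: [0.8, 0.2, -0.0]
finger_gap: 63.9
finger_force: 0.0
```

>>> drive_tool(motion=[{"tx": 0, "ty": 0, "tz": 0, "turn": 0}, {"tx": 0, "ty": 0, "tz": 0, "turn": 0}, {"tx": 0, "ty": 0, "tz": 0, "turn": 0}, {"tx": 0, "ty": 0, "tz": 0, "turn": 0}, {"tx": 0, "ty": 0, "tz": 0, "turn": 0}, {"tx": 0, "ty": 0, "tz": 0, "turn": 0}, {"tx": 0, "ty": 0, "tz": 0, "turn": 0}, {"tx": 0, "ty": 0, "tz": 0, "turn": 0}], jaw=0.75, newtons=70)

```text
t: 12.6
position: [502.2, -158.2, 307.2]
tcp_rot: [-0.108, 3.139, 0.002]
ft_force: [-2.4, 3.8, 7.6]
finger_gap: 32.1
finger_force: 68.6
```

>>> drive_tool(motion=[{"tx": 4.5, "ty": 0, "tz": 4.8, "turn": 0}, {"tx": 9, "ty": 0, "tz": 9.6, "turn": 0}, {"tx": 13, "ty": 0, "tz": 14.7, "turn": 0}, {"tx": 16.7, "ty": 0, "tz": 20, "turn": 0}, {"tx": 20.2, "ty": 0, "tz": 25.4, "turn": 0}, {"tx": 23.5, "ty": 0, "tz": 31, "turn": 0}, {"tx": 26.5, "ty": 0, "tz": 36.8, "turn": 0}, {"tx": 29.2, "ty": 0, "tz": 42.7, "turn": 0}, {"tx": 31.5, "ty": 0, "tz": 48.8, "turn": 0}, {"tx": 33.6, "ty": 0, "tz": 54.9, "turn": 0}, {"tx": 35.3, "ty": 0, "tz": 61.2, "turn": 0}, {"tx": 36.8, "ty": 0, "tz": 67.5, "turn": 0}, {"tx": 36.8, "ty": 0, "tz": 67.5, "turn": 0}, {"tx": 36.8, "ty": 0, "tz": 67.5, "turn": 0}])

```text
t: 14.0
position: [468.1, -160.8, 240.4]
tcp_rot: [-0.112, 3.134, -0.001]
ft_force: [-1.5, 4.3, 12.9]
finger_gap: 32.4
finger_force: 80.3
```

Run:
```python
from h import *
d=snap('side','s5'); s=telemetry.observe();print(s['position'],s['ft_force'],s['finger_gap'],s['finger_force'],s['t'])
c=d['pixels'][150:260,240:370,::-1]
cv2.imwrite('pics/s5c.png',cv2.resize(c,None,fx=5,fy=5,interpolation=cv2.INTER_CUBIC))
```

```text
[ 468.13168838 -160.77255524  240.42192775] [-1.66995587  4.79274852 13.59671283] 32.49830564115565 80.43644428253174 14.05
```

>>> drive_tool(motion=[{"tx": 1.2, "ty": 0, "tz": 6.4, "turn": 0}, {"tx": 2, "ty": 0, "tz": 12.8, "turn": 0}, {"tx": 2.5, "ty": 0, "tz": 19.3, "turn": 0}, {"tx": 2.6, "ty": 0, "tz": 25.8, "turn": 0}, {"tx": 2.5, "ty": 0, "tz": 32.3, "turn": 0}, {"tx": 2, "ty": 0, "tz": 38.8, "turn": 0}, {"tx": 1.2, "ty": 0, "tz": 45.2, "turn": 0}, {"tx": 0, "ty": 0, "tz": 51.6, "turn": 0}, {"tx": -1.5, "ty": 0, "tz": 58, "turn": 0}, {"tx": -3.2, "ty": 0, "tz": 64.2, "turn": 0}, {"tx": -5.3, "ty": 0, "tz": 70.3, "turn": 0}, {"tx": -7.6, "ty": 0, "tz": 76.4, "turn": 0}, {"tx": -7.6, "ty": 0, "tz": 76.4, "turn": 0}, {"tx": -7.6, "ty": 0, "tz": 76.4, "turn": 0}, {"tx": -7.6, "ty": 0, "tz": 76.4, "turn": 0}])

```text
t: 15.55
position: [470.0, -160.7, 161.8]
tcp_rot: [0.1, -3.135, -0.004]
ft_force: [-9.4, 2.0, 2.4]
finger_gap: 31.8
finger_force: 82.2
```

Run:
```python
from h import *
d=snap('side','s6'); s=telemetry.observe();print(s['position'],s['ft_force'],s['finger_gap'],s['finger_force'],s['t'])
for f in (1.1,1.2,1.3):
  a=.8-f; print(f,proj(d,np.array([591.9-130*np.cos(a)*.9976,-152.6-130*np.cos(a)*.069,235+130*np.sin(a)])))
c=d['pixels'][165:255,240:345,::-1]
cv2.imwrite('pics/s6c.png',cv2.resize(c,None,fx=6,fy=6,interpolation=cv2.INTER_CUBIC))
```

```text
[ 469.99131399 -160.70527085  161.78120199] [-9.74917002  1.58611999  3.33488847] 32.25173609913737 82.20156669616699 15.6
1.1 [287.23020508 239.93203935]
1.2 [288.04476846 241.36433   ]
1.3 [289.14386208 242.45891695]
```

View pics/s6c.png

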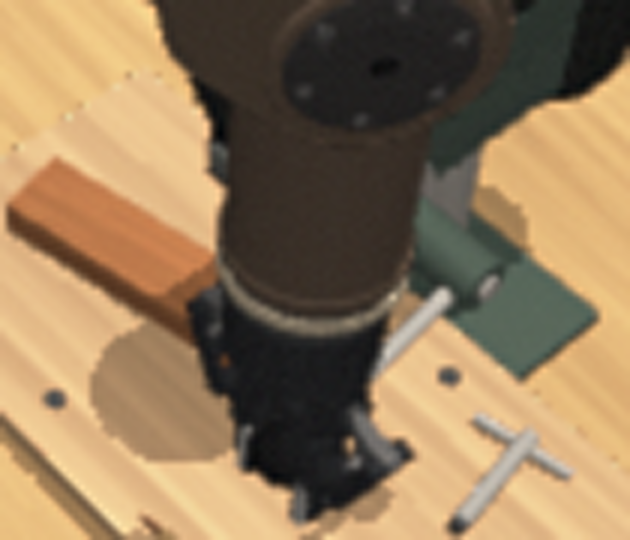

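The gripper hides the knob, but the lever rod is visible from about crop (443,294) to (380,365). I can estimate the feed angle from the direction of that rod.

Run:
```python
from h import *
d=load('s6'); d2=load('s2')
from scipy.optimize import brentq
yaw=.067; x=np.array([np.cos(yaw),np.sin(yaw),0]); y=np.array([-x[1],x[0],0]); hub=np.array([591.9,-152.6,235])
K=lambda f:hub-130*np.cos(.8-f)*x+np.array([0,0,130*np.sin(.8-f)])
# bright rod pixels
def rod(d,box):
    u0,u1,v0,v1=box; p=d['pixels'][v0:v1,u0:u1].astype(int)
    m=(p.min(2)>105)&(p.max(2)-p.min(2)<35); v,u=np.nonzero(m); 
    for row in m: print(''.join('.#'[int(i)] for i in row))
    if len(u)<3: return
    P=np.c_[u+u0,v+v0].astype('float32'); l=cv2.fitLine(P,cv2.DIST_HUBER,0,.01,.01).ravel(); return l
for n,D,b,f0 in (('rest',d2,(303,318,189,214),[0]),('now',d,(300,319,208,230),[1.0,1.1,1.2,1.3,1.4])):
    l=rod(D,b);print(n,l,np.degrees(np.arctan2(l[1],l[0])))
    for f in f0:
        for L in (0,15,30):
            a=proj(D,K(f));c=proj(D,hub+L*y);print(f,L,a.round(1),c.round(1),np.degrees(np.arctan2(*(a-c)[::-1])).round(1), 'dist of knob, hub from fitted line',[round(float(np.cross(l[:2],q-l[2:])),2) for q in (a,c)])
```

```text
...............
......###......
......####.....
...............
.#.............
###............
##.............
#..............
...............
...............
...............
...............
...............
...............
...............
...............
...............
...............
...######......
....##########.
........#######
.............#.
...............
...............
...............
rest [  0.46154597   0.8871163  309.6311     203.45511   ] 62.513084
0 0 [299.5 206.5] [318.2 210.5] -168.0 dist of knob, hub from fitted line [10.38, -4.36]
0 15 [299.5 206.5] [314.6 207.5] -176.3 dist of knob, hub from fitted line [10.38, -2.55]
0 30 [299.5 206.5] [311.  204.5] 170.1 dist of knob, hub from fitted line [10.38, -0.75]
...................
...................
...................
...................
.......#...........
.............##....
............###....
....#......####....
..........####.....
.........#####.....
........####.......
.......####........
......####.........
.....####..........
....####...........
....###............
....##.............
...##..............
...
[... 939 characters left out ...]
e [-0.42, -7.96]
1.3 0 [289.1 242.4] [318.2 210.5] 132.4 dist of knob, hub from fitted line [1.13, 1.4]
1.3 15 [289.1 242.4] [314.6 207.5] 126.1 dist of knob, hub from fitted line [1.13, -3.32]
1.3 30 [289.1 242.4] [311.  204.5] 120.1 dist of knob, hub from fitted line [1.13, -7.96]
1.4 0 [290.5 243.2] [318.2 210.5] 130.4 dist of knob, hub from fitted line [2.66, 1.4]
1.4 15 [290.5 243.2] [314.6 207.5] 124.1 dist of knob, hub from fitted line [2.66, -3.32]
1.4 30 [290.5 243.2] [311.  204.5] 118.0 dist of knob, hub from fitted line [2.66, -7.96]<stdin>:17: DeprecationWarning: Arrays of 2-dimensional vectors are deprecated. Use arrays of 3-dimensional vectors instead. (deprecated in NumPy 2.0)
```

Both estimates agree: the rod gives a feed of about 1.22 and the tool position about 1.21. That is the third click, and the low vertical force means the pin is in the hole. I'll hold briefly, then hand in.

>>> drive_tool(motion=[{"tx": 0, "ty": 0, "tz": 0, "turn": 0}, {"tx": 0, "ty": 0, "tz": 0, "turn": 0}, {"tx": 0, "ty": 0, "tz": 0, "turn": 0}, {"tx": 0, "ty": 0, "tz": 0, "turn": 0}])

```text
t: 16.0
position: [470.0, -160.7, 161.8]
tcp_rot: [0.1, -3.135, -0.004]
ft_force: [-10.2, 3.5, 3.2]
finger_gap: 32.2
finger_force: 82.2
```

```bash
python3 -c "
from cell import r
print(r.hand_in())"
```

```text
the job is handed in; nothing more can be done
None
```

I slid the rail until its hole was within about 2 mm of the pin, then pulled the lever to the third click (feed about 1.21 rad) and handed the job in at 16 s with the gripper still holding the knob; no verdict came back, and I inferred the pin is in the hole from the low push force, since the gripper hid it from view.

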